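Load the second test socket and snap both covers shut

TASK

Lay the spare power module flat in the empty test socket, its cut-off corner at the socket's corner with the white dot, and shut both sockets: swing each cover over and press it down until its spring catch snaps over it and holds it fully shut. Leave the other things on the bench where they are.

Things in the scene. Friction and masses are not known exactly. Their poses are not given: they have to be found in the camera images.
- spare_module: the loose power module: a black finned block 58 mm long (its x), 37 mm wide (its y), 22 mm high, 95 g, fins along x on top. One vertical corner, at its (-x, +y), is cut off at 45 degrees by 9 mm; the other three are square. Origin: centre of its underside (of the uncut 58 x 37 outline). It lies flat on the bench mat (mat top at z = 0.002), turned any way within about 2.2 rad
- fitted_module: an identical module, already seated correctly in the loaded socket; its origin is as for the spare module
- spare_module_key (a point): middle of the spare module's cut-off face at the top edge: (-24.5, 14, 22) mm in the module's frame
- fitted_module_key (a point): the same point of the fitted module
- empty_socket: the test socket with no module in it, fixed to the bench: 136 x 100 mm aluminium plate, 102 x 80 mm tan plastic block, hinged aluminium cover. Origin: underside, below the nest centre. +x points from its front (spring catch) to its back (hinge), y across. Hinge line: along y at x = 46, z = 62 mm. A white dot on the block at (-42, 31, 30) mm marks the keyed corner
- loaded_socket: the identical test socket that already holds the fitted module; frame, sizes, cover and catch exactly as for the empty socket
- empty_nest (a point): centre of the empty nest's floor, 30 mm above the socket's origin. Three black L corner guides and, at the (-x, +y) corner, a diagonal one leave the module 1.5 mm all round; they rise 8 mm, then a sloped lead-in to 12 mm. Long sides are open at |x| < 17 mm for fingers. Seated, the module's x, y lie along the socket's x, y; turned wrongly it stands proud and the cover cannot shut
- loaded_nest (a point): centre of the loaded socket's nest floor
- empty_key (a point): where the module's cut-off face (its key point) belongs in the empty socket: (-24.5, 14, 52) mm in the socket's frame
- loaded_key (a point): the same point of the loaded socket
- empty_cover (a joint): angle of the empty socket's cover, rad: 0 fully shut (hard stop), grows opening, to 2.1; starts 1.85 to 2.05, leaning back past upright. Stiff hinge (0.09 N m): stays where left. Meets the catch at about 0.11; then about 7 to 12 N on the thumb pad until it snaps over at about 0.06; latched it reads under 0.02. A sprung pad inside bears on the module (about 5 N) over the last 3 mm
- loaded_cover (a joint): angle of the loaded socket's cover, the same way
- empty_press (a point): centre of the ribbed black thumb pad (22 x 40 mm) on the cover's outer face near its free end, 79 mm from the hinge line, 6 mm above the plate's mid-plane; its z is the cover's outward normal, its x points to the hinge. Cover plate: 64 mm wide, 8 mm thick, mid-plane through the hinge line, free end (round steel nose) 103 mm from the hinge line; shut, its top is at 66 mm above the socket's origin
- loaded_press (a point): the same point of the loaded socket's cover
- meter: bystander: yellow hand multimeter lying flat, 190 x 90 x 45 mm, origin at the centre of its underside
- spray_can: bystander: upright spray can, 66 mm diameter, 190 mm high, origin at the centre of its foot
- amplifier: bystander: black finned amplifier box standing on the bench, 120 x 58 x 143 mm high, origin at the centre of its underside
- screwdriver: bystander: screwdriver lying on the mat, 160 mm long
- empty_catch (a joint): the spring catch of the empty socket: a steel tongue 30 mm wide at the socket's front, from x = -54 to -72 mm, top 75 mm above the socket's origin. Angle in rad, 0 at rest; it yields to the socket's -x by itself (about 0.06) as the cover's nose passes, then springs back. It need not be touched
- loaded_catch (a joint): the spring catch of the loaded socket, the same way
There are look-alikes about, which are no part of the job. Leave any orange look-alike of the spare_module alone.

How it is judged (in metres and radians):
On the way:
1. the spare module lies home in the empty socket, cut-off corner at the dot, let go (distance between spare_module and empty_nest below 0.004 m and horizontal distance between spare_module_key and empty_key below 0.005 m and contact force between the fingers and spare_module below 0.1 N), for 0.2 s.
At the end, for the whole second after the job is handed in: Both covers are latched (within 0.03 rad of fully shut) and stay so by themselves; each module lies in its own socket within 4 mm of the nest centre, flat on the floor, with its cut-off corner within 5 mm of the keyed corner (value of joint each of empty_cover, loaded_cover below 0.03 rad and distance between spare_module and empty_nest below 0.004 m and horizontal distance between spare_module_key and empty_key below 0.005 m and distance between fitted_module and loaded_nest below 0.004 m and horizontal distance between fitted_module_key and loaded_key below 0.005 m and linear speed of spare_module below 0.02 m/s); the robot touches nothing.
It fails at once if a bystander (meter, spray can, amplifier, screwdriver) is moved by more than 30 mm (distance of any of meter, spray_can, amplifier, screwdriver from where it was at the start of the episode above 0.03 m).
It also fails if it takes over 62 s, if anything falls off the work surface, if the arm or the gripper's body presses on something with over 40 N, if the wrist force passes 120 N, or if a joint passes its speed limit or range.

ROBOT

A 6-joint arm with a two-finger parallel gripper is mounted at the origin on the work surface. World frame = base frame: x ahead of the robot, y to its left, z up, the work surface at z = 0. Lengths are in m, angles in degrees, forces in N, time in s.
With the tool pointing down it reaches from about 0.35 to 0.875 m from the base axis. Payload 4.2 kg.
Tool frame: the origin (TCP) lies midway between the tips of the shut fingers; the grasp point (between the pads) lies 19 mm behind it; y points along the fingers, x is the direction in which the jaws open and shut, and the axes are right-handed (so a half turn about y gives the same grasp; the last joint's range is limited). The gripper opens to 87 mm and grips with 3 to 60 N. Pads are 19 mm wide; open, the fingers measure 117 mm over their backs; the gripper's body (75 mm by 190 mm) begins 51 mm behind the grasp point.
Start: joints at [14.817, 22.042, 0.453, 0, -68.411, -14.817], TCP at [0.625, 0, 0.191] pointing down, gripper open.
Joint ranges: [-179.83, 179.83], [-69.29, 118.12], [-61.27, 80.66], [-181.25, 117.63], [-171.15, -9.14], [-177.46, 177.46]. Speed limits (degrees/s): [159.86, 159.86, 180, 180, 180, 180].

INTERFACE

Orientations are given as a 3x3 rotation matrix whose columns are the frame's x, y, z axes.
In Python, from station import * gives the robot as it stands.
- The arm moves only by the tool jog_arm, never from a script. Its argument "series" is a list of rows, each a list of 3 entries, a list of its own where there are three numbers: the shift along the tool's x, y, z in m, then the turn, a rotation vector about the tool's x, y, z in degrees, then the finger opening in m, from 0 to 0.087. A call has 1 to 10 rows; each row shifts and turns the commanded pose from where the row before left it, along the tool's axes as they then stand; what a row does not reach is not made up. A row lasts 1/8 s, in which the tool goes at most 62.5 mm and 10.7 degrees, less where a joint would pass 70% of its speed; a pose out of reach is approached as far as the arm can. A call is refused whole if a number of a shift passes 0.0625 or a number of a turn 10.7, either way. A call with a gripper value outside its range is refused whole. The fingers move at their own pace and stop on an object; the grip force is fixed at half the most. Time passes only in rows, so rows that do not move let the fingers close. It gives the time, the measured TCP pose, the force and the opening at its end, in the units of the state.
- sense(): the state, without advancing time (a new reading comes with each control period).
- capture(name): name is "scene" or "side" or "wrist"; returns the picture (384x512x3 uint8, red, green, blue); there is no depth.
- camera_info(name): a dict with "fx", "fy", "cx", "cy" (pixels), "rvec" (rotation vector, rad) and "tvec" (3), from world to camera coordinates, as OpenCV has them. Camera axes: x right, y down, z forward; pixel columns grow to the right and rows downward; lengths in m; the calibration is good to about 2 mm. A picture is of the moment at which its call begins: read the wrist's pose just before it. camera_info takes no time and is no camera call; for the wrist camera it gives the pose at the moment of the call.
- finish_job(): hands the job in, once; it reports no verdict.
The state is a dict: "time_s": time; "joints": joint angles; "joint_velocities": joint speeds; "effort": joint torques, N m; "tcp_pos": TCP position; "ee_rot": TCP orientation; "wrist_force": force on the tool from outside, world axes, zero at the start; "moment": the same for the moment, N m; "gripper_width": opening from 0.0 (shut) to 1.0 (fully open).
Only numpy, scipy, OpenCV 4.12 (cv2) and the standard library are available. Lean on these libraries where they do the work, as an engineer would, in place of code of your own. Each camera call takes 0.05 s, during which the arm holds its last target. There are 200 camera calls.

## Working session

There is one attempt and no reset: what is moved stays moved. The work goes in short steps, Python scripts to look and compute and a tool call to move; the robot and the scene stay as the last step left them, time stands still between calls to the robot, and variables do not carry over. Pictures are saved under pics/ and viewed, about 8 in all and at most 12, crops included, and the job is handed in when it is done.

Besides the shell and the picture viewer there is one more tool, called by a JSON object that holds its "method" and its "body". jog_arm: Moves the arm, as the interface text tells. Its arguments: {"type":"object","properties":{"series":{"type":"array","items":{"type":"array"}}},"required":["series"]}

```bash
mkdir -p pics; ls; python3 - <<'E'
from station import *
import cv2,numpy as np
for n in("scene","side","wrist"):
    ci=camera_info(n);im=capture(n);cv2.imwrite(f"pics/{n}0.png",im[:,:,::-1])
    R=cv2.Rodrigues(np.array(ci['rvec'],float))[0];print(n,ci,-R.T@np.array(ci['tvec']))
a=[cv2.imread(f"pics/{n}0.png") for n in("scene","side")]
cv2.imwrite("pics/scene0b.png",cv2.resize(a[0],(800,600),interpolation=cv2.INTER_CUBIC))
cv2.imwrite("pics/side0b.png",cv2.resize(a[1],(800,600),interpolation=cv2.INTER_CUBIC))
print(sense())
E
```

```text
pics
scene {'fx': 422.81464754691956, 'fy': 422.81464754691956, 'cx': 250.9920659962997, 'cy': 189.6497180946539, 'rvec': array([ 1.25298057,  2.38614536, -0.88113437]), 'tvec': array([ 0.30370076, -0.25097482,  1.50197797])} [1.11633852 0.42612656 0.99164752]
side {'fx': 366.7914639442973, 'fy': 366.7914639442973, 'cx': 256.190891358411, 'cy': 178.21194997507166, 'rvec': array([ 2.12297861, -0.71010513,  0.38252133]), 'tvec': array([-0.38827524,  0.24792646,  1.0294404 ])} [-0.11770928 -0.76345372  0.82173942]
wrist {'fx': 294.99903966372955, 'fy': 294.99903966372955, 'cx': 257.50010650405704, 'cy': 186.4535531948306, 'rvec': array([4.82365428e-04, 3.11128053e+00, 4.17846499e-01]), 'tvec': array([ 0.62527455, -0.0325875 ,  0.39145124])} [ 0.62619995 -0.07184099  0.38467749]
{'time_s': 0.15, 'joints': array([ 1.48180062e+01,  2.20807265e+01,  3.97588963e-01, -1.88651685e-02,
       -6.84110688e+01, -1.48161352e+01]), 'joint_velocities': array([ 0.01963205, -0.11645845,  0.26624137,  0.14678546,  0.00812447,
        0.06131891]), 'effort': array([ 3.86667998e-04, -3.91052306e+01,  1.87588084e+01,  4.22235444e+00,
        1.23758311e-02, -1.38926293e-04]), 'tcp_pos': array([6.24496277e-01, 1.87051984e-05, 1.90413231e-01]), 'ee_rot': array([[-9.99998605e-01, -1.66781048e-03, -8.86412580e-05],
       [ 8.88490602e-05, -1.24522102e-04, -9.99999988e-01],
       [ 1.66779942e-03, -9.99998601e-01,  1.24670112e-04]]), 'wrist_force': array([ 0.00950137,  0.21165249, -0.1955594 ]), 'moment': array([ 0.01312343,  0.02772859, -0.00267909]), 'gripper_width': 1.0008522444616164}
```

View pics/scene0b.png

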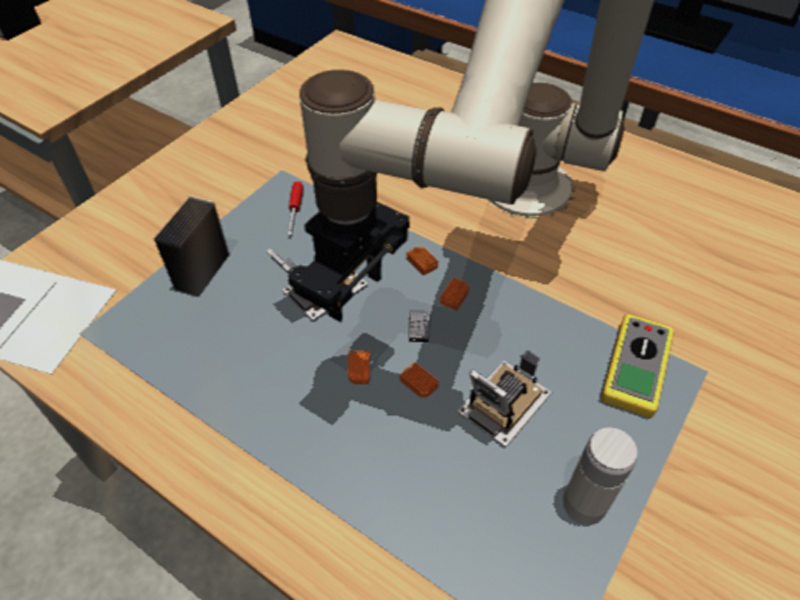

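View pics/side0b.png

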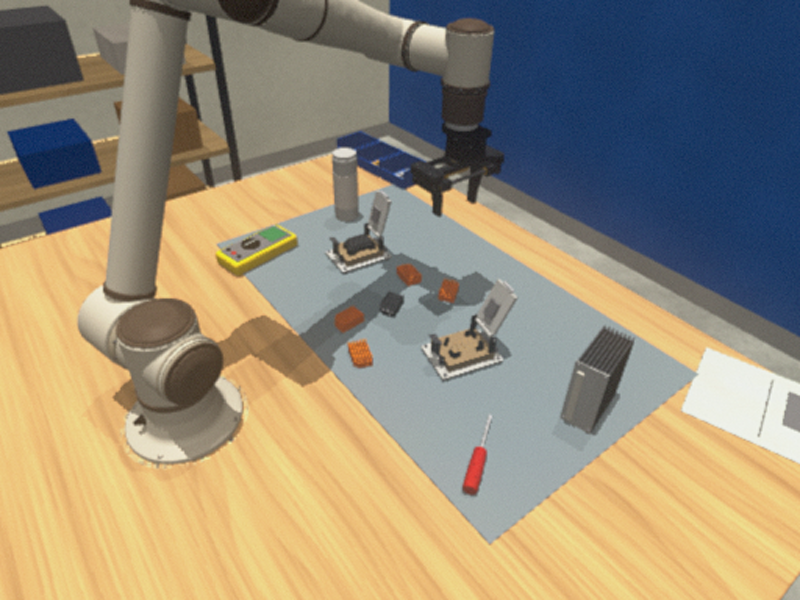

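The empty socket is at scene (325,285) / side (463,350). The loaded socket is at scene (505,400) / side (358,250). The one dark block is at scene (419,325) / side (391,303), and the four orange blocks are look-alikes. The wrist view should confirm this.

```bash
cat > h.py <<'E'
from station import *
import cv2,numpy as np
def cam(n):
    c=camera_info(n);R=cv2.Rodrigues(np.array(c['rvec'],float))[0]
    return R,np.array(c['tvec'],float),c
def ray(cm,u,v,z):  # pixel -> point on plane z
    R,t,c=cm;o=-R.T@t;d=R.T@np.array([(u-c['cx'])/c['fx'],(v-c['cy'])/c['fy'],1]);return o+d*(z-o[2])/d[2]
def proj(cm,P):
    R,t,c=cm;q=(R@np.atleast_2d(P).T).T+t;return np.c_[q[:,0]/q[:,2]*c['fx']+c['cx'],q[:,1]/q[:,2]*c['fy']+c['cy']]
E
python3 - <<'E'
from h import *
s=1.5625
for n,l in(("scene",{'mod':(419,325,.02),'empty':(325,285,.03),'loaded':(505,400,.03)}),("side",{'mod':(391,303,.02),'empty':(463,350,.03),'loaded':(358,250,.03)})):
    for k,(u,v,z) in l.items(): print(n,k,ray(cam(n),u/s,v/s,z).round(3))
a=cv2.imread("pics/wrist0.png");cv2.imwrite("pics/wrist0b.png",cv2.resize(a,(800,600),interpolation=cv2.INTER_CUBIC))
E
```

```text
scene mod [0.482 0.027 0.02 ]
scene empty [ 0.51  -0.173  0.03 ]
scene loaded [0.54  0.238 0.03 ]
side mod [0.478 0.019 0.02 ]
side empty [ 0.498 -0.193  0.03 ]
side loaded [0.529 0.223 0.03 ]
```

View pics/wrist0b.png

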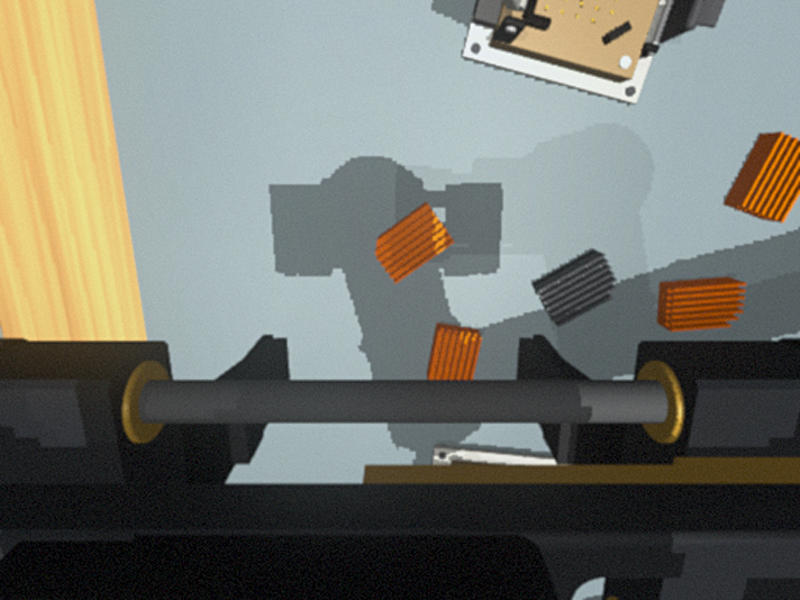

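Wrist view: the dark grey finned module is at (575,287), and the other four blocks are orange, so the grey one is the spare. The empty socket is at the top right with its white dot at (625,62). I'll move so the wrist camera sees both the module and the socket.

{"method": "jog_arm", "body": {"series": [[[0.045, -0.01, 0.015], [0, 0, 0], 0.087], [[0.045, -0.01, 0.015], [0, 0, 0], 0.087], [[0.045, -0.01, 0.015], [0, 0, 0], 0.087], [[0, 0, 0], [0, 0, 0], 0.087], [[0, 0, 0], [0, 0, 0], 0.087]]}}

```text
time_s: 0.78
tcp_pos: [0.4903, -0.0449, 0.2214]
ee_rot: [[-1.0, 0.001, -0.0], [0.0, 0.0, -1.0], [-0.001, -1.0, -0.0]]
wrist_force: [0.3, -0.2, 0.0]
gripper_width: 0.997
```

```bash
python3 - <<'E'
from h import *
import pickle
s=sense();print(s['tcp_pos'],s['time_s'])
cm=cam("wrist");im=capture("wrist")[:,:,::-1];cv2.imwrite("pics/w1.png",im);pickle.dump(cm,open("w1.pkl","wb"))
cv2.imwrite("pics/w1b.png",cv2.resize(im,(800,600),interpolation=cv2.INTER_CUBIC))
print(proj(cm,[(.48,.023,.024),(.505,-.183,.03)]))
E
```

```text
[ 0.49034562 -0.04485256  0.22141409] 0.775
[[265.83390801 208.7368059 ]
 [246.4712137   48.54609179]]
```

View pics/w1b.png

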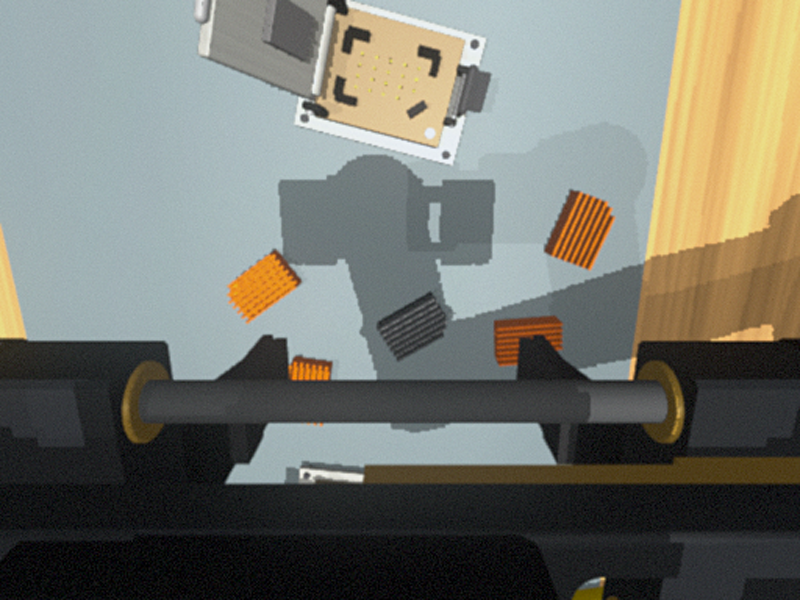

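The wrist view shows the spare at (412,327) and the empty socket's dot at (430,132). One enlarged composite will confirm the module and give corners for both.

```bash
python3 - <<'E'
from h import *
a=cv2.imread("pics/w1.png")
# socket crop x185-320,y0-108 ; module crop x232-296,y180-236
A=cv2.resize(a[0:108,185:320],None,fx=3.5,fy=3.5,interpolation=cv2.INTER_CUBIC)
B=cv2.resize(a[180:240,234:290],None,fx=5.5,fy=5.5,interpolation=cv2.INTER_CUBIC)
o=np.zeros((400,800,3),np.uint8);o[:A.shape[0],:A.shape[1]]=A;o[:B.shape[0],480:480+B.shape[1]]=np.clip(B*1.6,0,255);print(A.shape,B.shape)
cv2.imwrite("pics/c1.png",o)
E
```

```text
(378, 472, 3) (330, 308, 3)
```

View pics/c1.png

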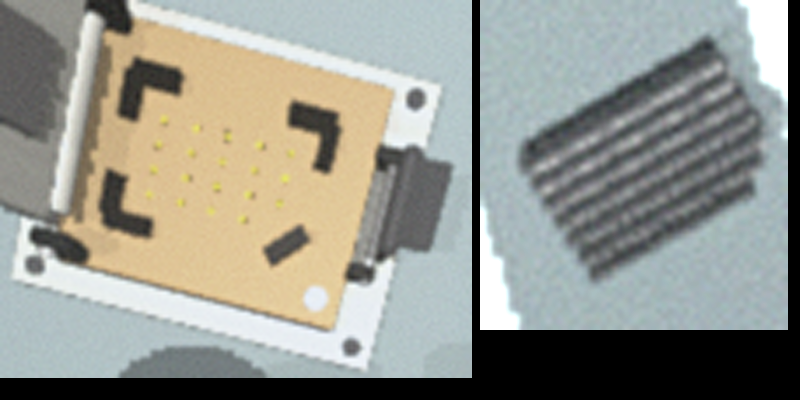

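```bash
cat > fit.py <<'E'
from h import *
from scipy.optimize import least_squares
def fit(cm,model,px,x0,z0=.002):
    M=np.array(model)/1e3;px=np.array(px,float)
    def w(p):
        c,s=np.cos(p[2]),np.sin(p[2]);return np.c_[p[0]+c*M[:,0]-s*M[:,1],p[1]+s*M[:,0]+c*M[:,1],z0+M[:,2]]
    r=least_squares(lambda p:(proj(cm,w(p))-px).ravel(),x0)
    return r.x,r.fun.reshape(-1,2).round(2)
E
python3 - <<'E'
from fit import *
import pickle
cm=pickle.load(open("w1.pkl","rb"))
up=lambda P,f,ox,oy,X0=0:[((x-X0+.5)/f-.5+ox,(y+.5)/f-.5+oy) for x,y in P]
m,r=fit(cm,[(29,18.5,22),(-20,18.5,22),(-29,9.5,22),(-29,-18.5,0),(29,-18.5,0)],up([(597,279),(752,188),(763,125),(712,40),(523,155)],5.5,234,180,480),[.48,.02,.53])
print(m,np.degrees(m[2]));print(r)
s,r=fit(cm,[(-42,31,30),(-51,40,30),(-51,-40,30),(0,0,30)],up([(316,298),(332,328),(392,90),(219,173.5)],3.5,185,0),[.5,-.18,-.27])
print(s,np.degrees(s[2]));print(r)
E
```

```text
[0.481413   0.02591975 0.60079254] 34.42287685968199
[[ 0.44  1.14]
 [ 0.84 -0.43]
 [ 0.72  2.62]
 [-1.9  -1.92]
 [-0.15 -1.46]]
[ 0.5042852  -0.18170021 -0.23946998] -13.7206188914749
[[-0.47 -0.02]
 [ 0.14  0.66]
 [ 0.51 -0.75]
 [-0.2   0.2 ]]
```

```bash
python3 - <<'E'
from fit import *
import pickle
cm=pickle.load(open("w1.pkl","rb"))
up=lambda P,f,ox,oy,X0=0:[((x-X0+.5)/f-.5+ox,(y+.5)/f-.5+oy) for x,y in P]
for z in (0,22):
  for skip in (0,1):
    k=[0,1,3,4] if skip else [0,1,2,3,4]
    M=np.array([(29,18.5,22),(-20,18.5,22),(-29,9.5,22),(-29,-18.5,z),(29,-18.5,z)])[k]
    P=np.array(up([(597,279),(752,188),(763,125),(712,40),(523,155)],5.5,234,180,480))[k]
    m,r=fit(cm,M,P,[.48,.02,.53]);print(z,m,np.degrees(m[2]),r.tolist())
c,s=np.cos(m[2]),np.sin(m[2])
M=[(29,18.5),(-20,18.5),(-29,9.5),(-29,-18.5),(29,-18.5)]
for z in(.002,.024):
    q=proj(cm,[(m[0]+(c*a-s*b)/1e3,m[1]+(s*a+c*b)/1e3,z) for a,b in M]);print(np.c_[(q[:,0]-234+.5)*5.5+479.5,(q[:,1]-180+.5)*5.5-.5].round().tolist())
E
```

```text
0 [0.481413   0.02591975 0.60079254] 34.42287685968199 [[0.44, 1.14], [0.84, -0.43], [0.72, 2.62], [-1.9, -1.92], [-0.15, -1.46]]
0 [0.48108161 0.02699014 0.56907419] 32.605549030534796 [[-0.03, 1.54], [0.94, 0.85], [-1.0, -0.91], [0.06, -1.48]]
22 [0.48144688 0.02299157 0.56327446] 32.27324947111177 [[-0.41, -1.09], [0.73, -1.71], [0.94, 1.39], [-0.19, 0.54], [-1.07, 0.85]]
22 [0.48109476 0.0235323  0.54630782] 31.30113224992287 [[-0.53, -0.9], [0.9, -1.05], [0.43, 1.09], [-0.81, 0.82]]
[[595.0, 242.0], [750.0, 154.0], [762.0, 110.0], [709.0, 24.0], [523.0, 132.0]]
[[594.0, 274.0], [757.0, 182.0], [770.0, 137.0], [714.0, 46.0], [519.0, 159.0]]
```

{"method": "jog_arm", "body": {"series": [[[0, 0, 0], [0, 10, 0], 0.087], [[0, 0, 0], [0, 10, 0], 0.087], [[0, 0, 0], [0, 10, 0], 0.087], [[0, 0, 0], [0, 10, 0], 0.087], [[0, 0, 0], [0, 9, 0], 0.087], [[0, 0, 0], [0, 9, 0], 0.087], [[0.032, 0.05, -0.04], [0, 0, 0], 0.087], [[0.032, 0.05, -0.04], [0, 0, 0], 0.087], [[0, 0, 0], [0, 0, 0], 0.087]]}}

```text
time_s: 1.95
tcp_pos: [0.5185, 0.0412, 0.1291]
ee_rot: [[-0.532, -0.009, -0.846], [0.847, -0.003, -0.532], [0.002, -1.0, 0.009]]
wrist_force: [-1.0, -1.4, 0.1]
gripper_width: 0.999
```

```bash
python3 - <<'E'
from h import *
import pickle
s=sense();print(s['tcp_pos'],s['ee_rot'].round(3),s['time_s'])
cm=cam("wrist");im=capture("wrist")[:,:,::-1];cv2.imwrite("pics/w2.png",im);pickle.dump(cm,open("w2.pkl","wb"))
q=proj(cm,[(.481,.0245,.024)])[0];print(q,proj(cm,[s['tcp_pos']]))
x0=int(max(q[0]-66,0));y0=int(max(q[1]-50,0));print(x0,y0)
B=cv2.resize(im[y0:y0+100,x0:x0+132],None,fx=6,fy=6,interpolation=cv2.INTER_CUBIC)
cv2.imwrite("pics/w2b.png",np.clip(B*1.5,0,255))
E
```

```text
[0.51852047 0.04122493 0.12912525] [[-0.532 -0.009 -0.846]
 [ 0.847 -0.003 -0.532]
 [ 0.002 -1.     0.009]] 1.95
[263.50335967 137.78695978] [[258.4055795  210.76275241]]
197 87[ WARN:0@1.050] global loadsave.cpp:1063 imwrite_ Unsupported depth image for selected encoder is fallbacked to CV_8U.
```

View pics/w2b.png

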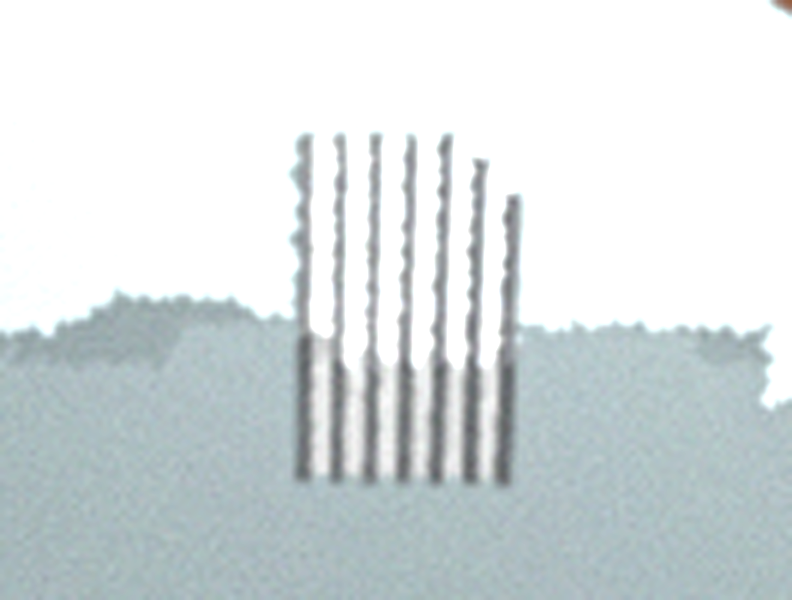

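```bash
python3 - <<'E'
from fit import *
import pickle
cm=pickle.load(open("w2.pkl","rb"))
P=[((x+.5)/6-.5+197,(y+.5)/6-.5+87) for x,y in [(297,133),(293,484),(512,484),(521,195),(456,133)]]
m,r=fit(cm,[(-29,-18.5,22),(29,-18.5,22),(29,18.5,22),(-20,18.5,22),(-29,9.5,22)],P,[.48,.02,.53])
print(m,np.degrees(m[2]));print(r)
s=sense();R=s['ee_rot'];print(s['tcp_pos'],s['time_s'],np.degrees(np.arctan2(R[1,0],R[0,0])))
print(R.T@(np.array([m[0],m[1],.006])-s['tcp_pos']))
E
```

```text
[0.48165459 0.025438   0.55689207] 31.907565038996108
[[-0.64  0.3 ]
 [ 0.35 -0.21]
 [-0.39 -0.08]
 [-0.63 -0.48]
 [ 1.3   0.44]]
[0.519478   0.04037174 0.13133975] 2.0 122.13203560461898
[0.00737149 0.12556326 0.03928369]
```

{"method": "jog_arm", "body": {"series": [[[0.007, 0.03, 0.02], [0, 0, 0], 0.087], [[0, 0.035, 0.019], [0, 0, 0], 0.087], [[0, 0, 0], [0, 0, 0], 0.087], [[0, 0, 0], [0, 0, 0], 0.087]]}}

```text
time_s: 2.5
tcp_pos: [0.4854, 0.025, 0.0708]
ee_rot: [[-0.53, 0.004, -0.848], [0.848, 0.001, -0.53], [-0.002, -1.0, -0.004]]
wrist_force: [-1.2, 0.1, 0.7]
gripper_width: 1.0
```

```bash
cat > go.py <<'E'
from h import *
def rel(x,y,z,note=''):
    s=sense();R=s['ee_rot'];print(note,s['tcp_pos'].round(4),round(s['time_s'],2),'head %.2f'%np.degrees(np.arctan2(R[1,0],R[0,0])),'rel',(R.T@(np.array([x,y,z])-s['tcp_pos'])).round(4),'tilt',R[:,1].round(4),'F',s['wrist_force'].round(1),'w',s['gripper_width'].round(3))
E
python3 -c "
from go import *
rel(.4817,.0254,.006)"
```

```text
Traceback (most recent call last):
  File "go.py", line 3, in rel
    s=sense();R=s['ee_rot'];print(note,s['tcp_pos'].round(4),round(s['time_s'],2),'head %.2f'%np.degrees(np.arctan2(R[1,0],R[0,0])),'rel',(R.T@(np.array([x,y,z])-s['tcp_pos'])).round(4),'tilt',R[:,1].round(4),'F',s['wrist_force'].round(1),'w',s['gripper_width'].round(3))
                                                                                                                                                                                                                                                   ^^^^^^^^^^^^^^^^^^^^^^^^
AttributeError: 'float' object has no attribute 'round'
```

{"method": "jog_arm", "body": {"series": [[[0.002, 0.03, 0.003], [0, 0, 0], 0.087], [[0, 0.025, 0], [0, 0, 0], 0.087], [[0, 0.009, 0], [0, 0, 0], 0.087], [[0, 0, 0], [0, 0, 0], 0.087], [[0, 0, 0], [0, 0, 0], 0.087]]}}

```text
time_s: 3.12
tcp_pos: [0.4806, 0.0252, 0.0061]
ee_rot: [[-0.53, 0.003, -0.848], [0.848, 0.001, -0.53], [-0.001, -1.0, -0.003]]
wrist_force: [-0.5, -0.9, -0.1]
gripper_width: 0.998
```

```bash
sed -i "s/\['gripper_width'\].round(3)/['gripper_width']/" go.py; python3 -c "
from go import *
rel(.4817,.0254,.006)"
```

```text
[0.4806 0.0252 0.0061] 3.12 head 122.02 rel [-0.0005  0.0001 -0.001 ] tilt [ 2.6e-03  8.0e-04 -1.0e+00] F [-0.5 -0.9 -0.1] w 0.9984846847100584
```

Close, then lift.

{"method": "jog_arm", "body": {"series": [[[0, 0, 0], [0, 0, 0], 0.03], [[0, 0, 0], [0, 0, 0], 0.03], [[0, 0, 0], [0, 0, 0], 0.03], [[0, 0, 0], [0, 0, 0], 0.03], [[0, -0.03, 0], [0, 0, 0], 0.03], [[0, -0.04, 0], [0, 0, 0], 0.03], [[0, -0.04, 0], [0, 0, 0], 0.03], [[0, 0, 0], [0, 0, 0], 0.03]]}}

```text
time_s: 4.12
tcp_pos: [0.4816, 0.0255, 0.1182]
ee_rot: [[-0.53, 0.007, -0.848], [0.848, 0.002, -0.53], [-0.002, -1.0, -0.008]]
wrist_force: [-0.3, 0.4, -1.0]
gripper_width: 0.347
```

```bash
python3 - <<'E'
from h import *
print(sense()['wrist_force'],sense()['gripper_width'])
im=capture("wrist")[:,:,::-1]; sd=capture("side")[:,:,::-1]
A=cv2.resize(im[80:384,100:420],None,fx=1.6,fy=1.6);B=cv2.resize(sd[100:260,180:280],None,fx=2.8,fy=2.8,interpolation=cv2.INTER_CUBIC)
o=np.zeros((500,800,3),np.uint8);o[:A.shape[0],:A.shape[1]]=A;o[:B.shape[0],515:515+B.shape[1]]=B
cv2.imwrite("pics/g1.png",o)
E
```

```text
[-0.32236614  0.41548933 -1.03896496] 0.3468600053176316
```

View pics/g1.png

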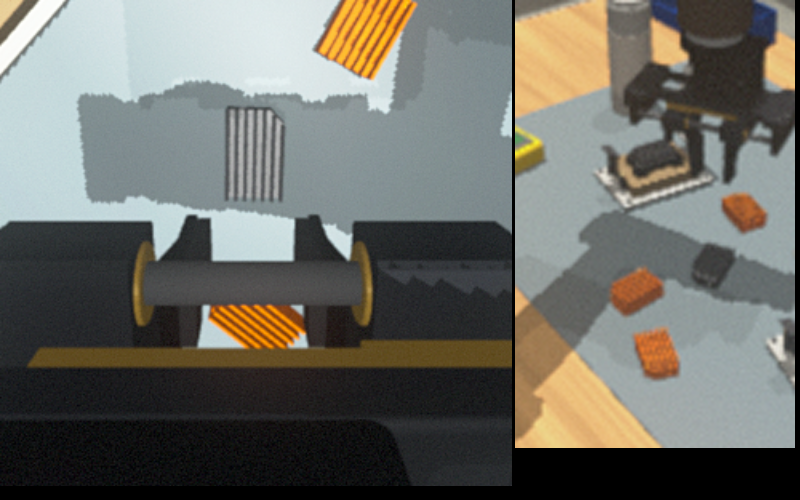

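```bash
python3 - <<'E'
from fit import *
cm=cam("wrist")
print(proj(cm,[(.4817,.0254,.024),(.4817,.0254,.002),sense()['tcp_pos']]))
P=[((x+.5)/1.6-.5+100,(y+.5)/1.6-.5+80) for x,y in [(226,107),(226,200),(284,200),(284,123),(270,107)]]
m,r=fit(cm,[(-29,-18.5,22),(29,-18.5,22),(29,18.5,22),(-20,18.5,22),(-29,9.5,22)],P,[.48,.02,.53])
print(m,np.degrees(m[2]));print(r)
E
```

```text
[[256.91813816 182.15980269]
 [256.91788748 177.03845273]
 [258.39756693 210.75751729]]
[0.47562435 0.02418627 0.55741723] 31.937654781128643
[[-1.    0.61]
 [-0.17 -0.6 ]
 [-0.11 -0.59]
 [ 0.82 -0.14]
 [ 0.45  0.63]]
```

The module was not held. It slid about 6 mm and the fingers reached 30 mm, most likely because I lifted before they had finished closing. I'll retry with a longer close and check the width before lifting.

{"method": "jog_arm", "body": {"series": [[[0.002, 0, 0.0065], [0, 0, 0], 0.065], [[0, 0, 0], [0, 0, 0], 0.065], [[0, 0, 0], [0, 0, 0], 0.065], [[0, 0.03, 0], [0, 0, 0], 0.065], [[0, 0.03, 0], [0, 0, 0], 0.065], [[0, 0.01, 0], [0, 0, 0], 0.065], [[0, 0, 0], [0, 0, 0], 0.065]]}}

```text
time_s: 5.1
tcp_pos: [0.4726, 0.023, 0.0446]
ee_rot: [[-0.53, -0.001, -0.848], [0.848, -0.001, -0.53], [-0.0, -1.0, 0.001]]
wrist_force: [0.1, 0.1, 0.9]
gripper_width: 0.745
```

```bash
python3 -c "
from go import *
rel(.4756,.0242,.004)"
```

```text
[0.4726 0.023  0.0446] 5.1 head 122.02 rel [-0.0005  0.0406 -0.0032] tilt [-1.1e-03 -7.0e-04 -1.0e+00] F [0.1 0.1 0.9] w 0.745231554919809
```

{"method": "jog_arm", "body": {"series": [[[-0.0005, 0.02, -0.003], [0, 0, 0], 0.065], [[0, 0.016, 0], [0, 0, 0], 0.065], [[0, 0.004, 0], [0, 0, 0], 0.065], [[0, 0, 0], [0, 0, 0], 0.065], [[0, 0, 0], [0, 0, 0], 0.03], [[0, 0, 0], [0, 0, 0], 0.03], [[0, 0, 0], [0, 0, 0], 0.03], [[0, 0, 0], [0, 0, 0], 0.03], [[0, 0, 0], [0, 0, 0], 0.03], [[0, 0, 0], [0, 0, 0], 0.03]]}}

```text
time_s: 6.35
tcp_pos: [0.4755, 0.0242, 0.0049]
ee_rot: [[-0.53, -0.0, -0.848], [0.848, -0.0, -0.53], [-0.0, -1.0, 0.0]]
wrist_force: [-0.5, -0.0, 1.0]
gripper_width: 0.348
```

```bash
python3 - <<'E'
from h import *
s=sense();print(s['wrist_force'],s['gripper_width'],s['effort'])
im=capture("wrist")[:,:,::-1]; sd=capture("side")[:,:,::-1]; sc=capture("scene")[:,:,::-1]
A=cv2.resize(im[80:300,120:400],None,fx=1.6,fy=1.6);B=cv2.resize(sd[140:240,210:290],None,fx=4.3,fy=4.3,interpolation=cv2.INTER_CUBIC)
o=np.zeros((500,800,3),np.uint8);o[:A.shape[0],:A.shape[1]]=A;o[:B.shape[0],452:452+B.shape[1]]=B[:,:348]
cv2.imwrite("pics/g2.png",o)
E
```

```text
[-0.5017482  -0.01919896  0.99806791] 0.3483272792408744 [-8.37788193e-04 -3.11927247e+01  1.15726680e+01  2.60372356e+00
 -7.01597426e-02 -4.65733171e-05]
```

View pics/g2.png

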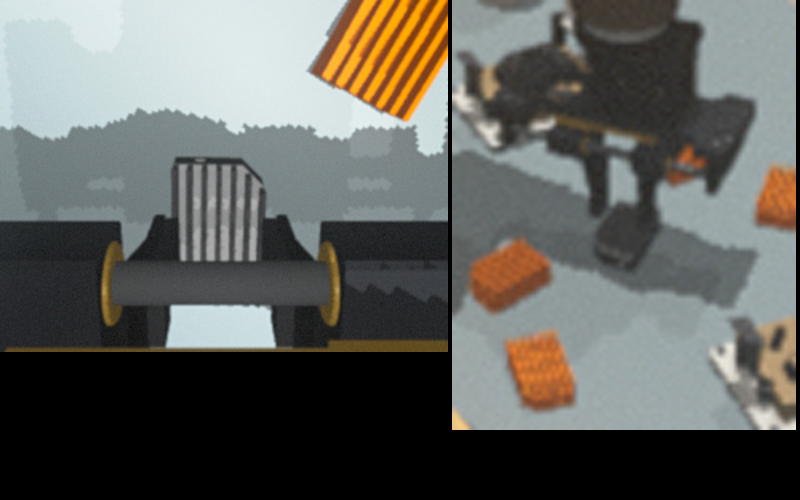

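The module looks to be between the fingers. Next I'll close fully and see where they stop.

{"method": "jog_arm", "body": {"series": [[[0, 0, 0], [0, 0, 0], 0], [[0, 0, 0], [0, 0, 0], 0], [[0, 0, 0], [0, 0, 0], 0], [[0, 0, 0], [0, 0, 0], 0]]}}

```text
time_s: 7.0
tcp_pos: [0.4755, 0.0242, 0.0049]
ee_rot: [[-0.53, 0.0, -0.848], [0.848, 0.0, -0.53], [-0.0, -1.0, -0.0]]
wrist_force: [-0.1, 0.6, -0.4]
gripper_width: 0.023
```

```bash
python3 - <<'E'
from h import *
import math
s=sense();t=s['tcp_pos'];print(t,s['gripper_width'])
im=capture("wrist")[:,:,::-1]; sd=capture("side")[:,:,::-1]; sc=capture("scene")[:,:,::-1]
S=cam("side");W=cam("wrist");C=cam("scene")
print("wrist cam pos",-W[0].T@W[1], W[0].T@[0,0,1])
mid=t+[0,0,.019];P=np.array([t,mid,(.4756,.0242,.024),(.4756,.0242,.002)])
for n,c in(("side",S),("wrist",W),("scene",C)): print(n,proj(c,P).round(1).tolist())
# overlay predicted module outline (green at z .024, blue at z .002), tcp red
c_,s_=math.cos(.557),math.sin(.557);M=np.array([(29,18.5),(-20,18.5),(-29,9.5),(-29,-18.5),(29,-18.5)])/1e3
def crop(img,c,x,y,w,h,f):
    B=cv2.resize(np.clip(img.astype(float)*1.3,0,255).astype(np.uint8)[y:y+h,x:x+w],None,fx=f,fy=f,interpolation=cv2.INTER_CUBIC)
    tr=lambda q:(((q-[x,y]+.5)*f)-.5).round().astype(np.int32)
    for z,col in((.024,(0,255,0)),(.002,(255,0,0))):
        q=proj(c,[(.4756+c_*a-s_*b,.0242+s_*a+c_*b,z) for a,b in M]);cv2.polylines(B,[tr(q)],True,col,1)
    for p in tr(proj(c,[t,mid])):cv2.circle(B,tuple(int(v) for v in p),3,(0,0,255),-1)
    return B
A=crop(im,W,150,120,200,150,2);B=crop(sd,S,215,150,80,80,5);D=crop(sc,C,215,130,100,100,5)
o=np.zeros((600,800,3),np.uint8);o[:300,:400]=A;o[:400,400:800]=B;o[300:600,:380]=D[130:430,60:440]
cv2.imwrite("pics/g3.png",o)
E
```

```text
[0.47547199 0.02423362 0.00494947] 0.023030016537328325
wrist cam pos [ 0.41609438 -0.01395601  0.19933781] [ 0.22218748  0.14057225 -0.96481717]
side [[248.7, 196.8], [248.7, 192.6], [248.8, 192.6], [248.7, 197.5]]
wrist [[258.4, 210.8], [258.5, 221.0], [258.4, 221.2], [258.2, 209.5]]
scene [[268.5, 209.1], [268.7, 205.1], [268.6, 205.1], [268.5, 209.8]]
```

View pics/g3.png

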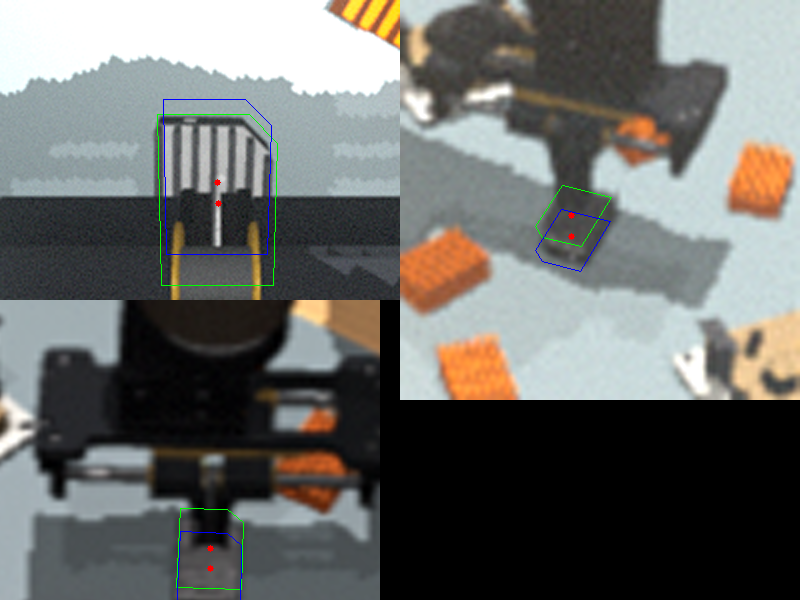

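```bash
python3 - <<'E'
from h import *
for n in("side","scene"):
    print(n,(proj(cam(n),[(.6245+d,0,z) for d in(-.05,.05) for z in(.19,.209)])*1.5625).round(0).tolist())
a=cv2.imread("pics/side0.png")[90:150,255:330];b=cv2.imread("pics/scene0.png")[130:215,170:255]
A=cv2.resize(a,None,fx=6,fy=6);B=cv2.resize(b,None,fx=4,fy=4)
for n,I,ox,oy,f in(("side",A,255,90,6),("scene",B,170,130,4)):
    for d in(-.05,.05):
        for z,c in((.19,(0,0,255)),(.209,(0,255,0))):
            q=(proj(cam(n),[(.6245+d,0,z)])[0]-[ox,oy])*f;cv2.circle(I,tuple(int(v) for v in q),3,c,-1)
o=np.zeros((360,800,3),np.uint8);o[:,:450]=A;o[:340,455:795]=B;cv2.imwrite("pics/g4.png",o)
E
```

```text
side [[434.0, 228.0], [435.0, 220.0], [469.0, 214.0], [470.0, 206.0]]
scene [[375.0, 290.0], [374.0, 282.0], [336.0, 331.0], [335.0, 324.0]]
```

View pics/g4.png

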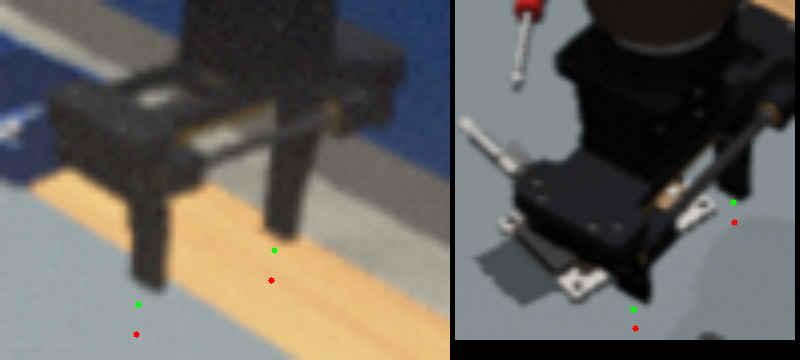

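```bash
python3 - <<'E'
from fit import *
import pickle
def tri(p,q):
    f=lambda X:np.r_[proj(cam("side"),X)[0]-p,proj(cam("scene"),X)[0]-q]
    r=least_squares(f,[.6,0,.2]);return r.x.round(4),r.fun.round(2)
print(tri((280,138),(240.8,179)));print(tri((302.2,129.7),(240.8,179)))
print(tri((280,138),(216.2,205)));print(tri((302.2,129.7),(216.2,205)))
# wrist camera height check: free z
M=np.array([(-29,-18.5),(29,-18.5),(29,18.5),(-20,18.5),(-29,9.5)])/1e3
cm=pickle.load(open("w2.pkl","rb"))
P=np.array([((x+.5)/6-.5+197,(y+.5)/6-.5+87) for x,y in [(297,133),(293,484),(512,484),(521,195),(456,133)]])
def w(p):
    c,s=np.cos(p[2]),np.sin(p[2]);return np.c_[p[0]+c*M[:,0]-s*M[:,1],p[1]+s*M[:,0]+c*M[:,1],p[3]+0*M[:,0]]
r=least_squares(lambda p:(proj(cm,w(p))-P).ravel(),[.48,.02,.55,.024]);print("top z apparent",r.x,r.fun.round(1))
print(proj(cam("wrist"),[sense()['tcp_pos']]))
E
```

```text
(array([0.577 , 0.0022, 0.2183]), array([-1.56, -0.28, -1.17,  0.24]))
(array([0.6125, 0.0014, 0.245 ]), array([-14.79,  -2.27, -10.7 ,   1.91]))
(array([0.6404, 0.0029, 0.189 ]), array([12.16,  1.59,  8.69, -1.36]))
(array([0.6738, 0.0015, 0.2174]), array([-1.74, -0.19, -1.2 ,  0.16]))
top z apparent [0.48159902 0.02535825 0.55691488 0.02519254] [-0.7  0.2  0.3 -0.1 -0.3  0.1 -0.6 -0.5  1.3  0.3]
[[258.38737973 210.77560116]]
```

Checked against the fixed cameras, the visible fingertips sit about 27 mm above the reported TCP. Triangulation puts them at z 0.218, while the TCP reads 0.190. So the earlier closings took place just above the module. I'll open and go about 26 mm lower.

{"method": "jog_arm", "body": {"series": [[[0, -0.005, 0], [0, 0, 0], 0.065], [[0, 0, 0], [0, 0, 0], 0.065], [[0, 0, 0], [0, 0, 0], 0.065], [[0, 0, 0], [0, 0, 0], 0.065], [[0, 0, 0], [0, 0, 0], 0.065], [[0, 0.01, 0], [0, 0, 0], 0.065], [[0, 0.01, 0], [0, 0, 0], 0.065], [[0, 0.006, 0], [0, 0, 0], 0.065], [[0, 0, 0], [0, 0, 0], 0.065]]}}

```text
time_s: 8.28
tcp_pos: [0.4749, 0.024, -0.0169]
ee_rot: [[-0.53, -0.002, -0.848], [0.848, -0.001, -0.53], [0.0, -1.0, 0.002]]
wrist_force: [-0.0, 0.1, -0.2]
gripper_width: 0.744
```

{"method": "jog_arm", "body": {"series": [[[0, 0.003, 0], [0, 0, 0], 0.065], [[0, 0, 0], [0, 0, 0], 0], [[0, 0, 0], [0, 0, 0], 0], [[0, 0, 0], [0, 0, 0], 0], [[0, 0, 0], [0, 0, 0], 0], [[0, 0, 0], [0, 0, 0], 0]]}}

```text
time_s: 9.02
tcp_pos: [0.4756, 0.0243, -0.0189]
ee_rot: [[-0.53, 0.0, -0.848], [0.848, 0.0, -0.53], [-0.0, -1.0, -0.0]]
wrist_force: [0.2, -0.5, 0.6]
gripper_width: 0.423
```

Width 0.423 is 36.8 mm, so the module is gripped. Now lift and turn.

{"method": "jog_arm", "body": {"series": [[[0, -0.03, 0], [0, 0, 0], 0], [[0, -0.05, 0], [0, 0, 0], 0], [[0, -0.05, 0], [0, 0, 0], 0], [[0, 0, 0], [0, 9.1, 0], 0], [[0, 0, 0], [0, 9.1, 0], 0], [[0, 0, 0], [0, 9.1, 0], 0], [[0, 0, 0], [0, 9.1, 0], 0], [[0, 0, 0], [0, 9.1, 0], 0], [[0, 0, 0], [0, 0, 0], 0], [[0, 0, 0], [0, 0, 0], 0]]}}

```text
time_s: 10.28
tcp_pos: [0.4752, 0.0242, 0.1108]
ee_rot: [[0.231, -0.0, -0.973], [0.973, -0.0, 0.231], [-0.0, -1.0, 0.0]]
wrist_force: [0.5, 0.1, -1.5]
gripper_width: 0.419
```

```bash
python3 -c "
from go import *
rel(.5043,-.1817,.09)"
```

```text
[0.4752 0.0242 0.1108] 10.28 head 76.62 rel [-0.1936  0.0208 -0.0759] tilt [-4.e-04 -0.e+00 -1.e+00] F [ 0.5  0.1 -1.5] w 0.4190443216087572
```

{"method": "jog_arm", "body": {"series": [[[-0.048, 0, -0.019], [0, 0, 0], 0], [[-0.048, 0, -0.019], [0, 0, 0], 0], [[-0.048, 0, -0.019], [0, 0, 0], 0], [[-0.048, 0, -0.019], [0, 0, 0], 0], [[0, 0.02, 0], [0, 0, 0], 0], [[0, 0, 0], [0, 0, 0], 0], [[0, 0, 0], [0, 0, 0], 0]]}}

```text
time_s: 11.15
tcp_pos: [0.5048, -0.1799, 0.0914]
ee_rot: [[0.232, 0.0, -0.973], [0.973, -0.0, 0.232], [-0.0, -1.0, -0.0]]
wrist_force: [-0.8, 1.2, -0.7]
gripper_width: 0.42
```

```bash
cat > shot.py <<'E'
from h import *
import pickle,sys
n=sys.argv[1];x,y,w,h,f=map(float,sys.argv[2:7])
cm=cam("wrist");im=capture("wrist")[:,:,::-1];cv2.imwrite(f"pics/{n}.png",im);pickle.dump(cm,open(n+".pkl","wb"))
x,y,w,h=map(int,(x,y,w,h))
cv2.imwrite(f"pics/{n}b.png",cv2.resize(np.clip(im[y:y+h,x:x+w]*1.2,0,255).astype(np.uint8),None,fx=f,fy=f,interpolation=cv2.INTER_CUBIC))
E
python3 -c "
from go import *
rel(.5043,-.1817,.09)
print(proj(cam('wrist'),[sense()['tcp_pos']+[0,0,.0]]))"; python3 shot.py w5 160 60 200 150 4
```

```text
[ 0.5048 -0.1799  0.0914] 11.15 head 76.59 rel [-0.0018  0.0014  0.0001] tilt [ 4.e-04 -3.e-04 -1.e+00] F [-0.8  1.2 -0.7] w 0.4197796071554226
[[256.9180103 210.6627241]]
```

View pics/w5b.png

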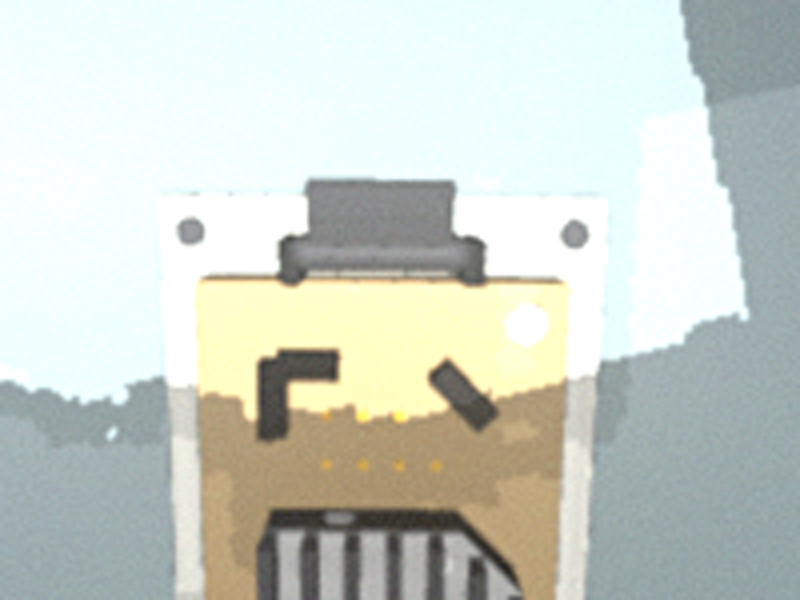

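```bash
python3 - <<'E'
from fit import *
import pickle
cm=pickle.load(open("w5.pkl","rb"));print(-cm[0].T@cm[1])
up=lambda P:[((x+.5)/4-.5+160,(y+.5)/4-.5+60) for x,y in P]
s,r=fit(cm,[(-51,-40,30),(-51,40,30),(-42,31,30)],up([(197,278),(568,280),(526,325)]),[.504,-.18,-.24]);print('sock',s,np.degrees(s[2]),r.tolist())
for M,P in (([(-29,-18.5,0),(-29,9.5,0)],[(270,511),(461,512)]),([(-29,-18.5,22),(-29,9.5,22),(-20,18.5,22)],[(260,529),(457,529),(522,592)])):
  for z in(.107,.1123,.117):
    m,r=fit(cm,M,up(P),[.5,-.18,-.24],z);print(z,m.round(4),np.degrees(m[2]).round(2),r.tolist())
c,sn=np.cos(s[2]),np.sin(s[2])
E
```

```text
[ 0.43645987 -0.16345148  0.28575645]
sock [ 0.50408289 -0.18174054 -0.24216188] -13.87485342761204 [[-0.96, 0.05], [0.74, 0.34], [0.22, -0.32]]
0.107 [ 0.5127 -0.1812 -0.2399] -13.74 [[1.6, -0.03], [-1.6, -0.03]]
0.1123 [ 0.5113 -0.1807 -0.2397] -13.74 [[0.92, -0.02], [-0.92, -0.02]]
0.117 [ 0.5101 -0.1803 -0.2396] -13.73 [[0.28, -0.01], [-0.28, -0.01]]
0.107 [ 0.5092 -0.1808 -0.2388] -13.68 [[-0.71, -0.04], [0.63, 0.18], [0.08, -0.11]]
0.1123 [ 0.5076 -0.1806 -0.2391] -13.7 [[-2.07, -0.21], [1.05, 0.04], [1.04, 0.29]]
0.117 [ 0.5061 -0.1803 -0.2393] -13.71 [[-3.36, -0.36], [1.45, -0.09], [1.94, 0.67]]
```

Socket pose agrees with the first fix at (0.504, -0.182, -13.8°). The held module needs to move about 5.5 mm toward the socket's front and 2 mm along -x of the tool.

{"method": "jog_arm", "body": {"series": [[[-0.002, 0, 0.0055], [0, 0, 0], 0], [[0, 0.03, 0], [0, 0, 0], 0], [[0, 0.02, 0], [0, 0, 0], 0], [[0, 0, 0], [0, 0, 0], 0], [[0, 0, 0], [0, 0, 0], 0]]}}

```text
time_s: 11.82
tcp_pos: [0.4995, -0.1808, 0.042]
ee_rot: [[0.233, 0.002, -0.973], [0.973, -0.0, 0.233], [-0.0, -1.0, -0.002]]
wrist_force: [-0.3, -0.3, -0.2]
gripper_width: 0.423
```

```bash
python3 -c "
from go import *
rel(.4990,-.1805,.011)"
```

```text
[ 0.4995 -0.1808  0.042 ] 11.82 head 76.56 rel [0.0002 0.031  0.0006] tilt [ 1.8e-03 -5.0e-04 -1.0e+00] F [-0.3 -0.3 -0.2] w 0.4232950875759738
```

{"method": "jog_arm", "body": {"series": [[[0, 0.008, 0.0005], [0, 0, 0], 0], [[0, 0.008, 0], [0, 0, 0], 0], [[0, 0.007, 0], [0, 0, 0], 0], [[0, 0.004, 0], [0, 0, 0], 0], [[0, 0, 0], [0, 0, 0], 0], [[0, 0, 0], [0, 0, 0], 0]]}}

```text
time_s: 12.58
tcp_pos: [0.4984, -0.1808, 0.014]
ee_rot: [[0.233, 0.0, -0.972], [0.972, -0.0, 0.233], [-0.0, -1.0, -0.0]]
wrist_force: [1.2, -0.6, -0.3]
gripper_width: 0.418
```

{"method": "jog_arm", "body": {"series": [[[0, 0.002, 0], [0, 0, 0], 0], [[0, 0.002, 0], [0, 0, 0], 0], [[0, 0, 0], [0, 0, 0], 0], [[0, 0, 0], [0, 0, 0], 0]]}}

```text
time_s: 13.08
tcp_pos: [0.4985, -0.1808, 0.0111]
ee_rot: [[0.233, 0.001, -0.972], [0.972, -0.0, 0.233], [-0.0, -1.0, -0.001]]
wrist_force: [-2.5, 1.6, 6.4]
gripper_width: 0.423
```

Contact came at z 0.0111, against an expected 0.011, so the module is on the floor. Release and rise.

{"method": "jog_arm", "body": {"series": [[[0, 0, 0], [0, 0, 0], 0.055], [[0, 0, 0], [0, 0, 0], 0.055], [[0, 0, 0], [0, 0, 0], 0.055], [[0, 0, 0], [0, 0, 0], 0.055], [[0, -0.03, 0], [0, 0, 0], 0.055], [[0, -0.05, 0], [0, 0, 0], 0.055], [[0, -0.05, 0.03], [0, 0, 0], 0.055], [[0, 0, -0.06], [0, 0, 0], 0], [[0, 0, -0.03], [0, 0, 0], 0], [[0, 0, 0], [0, 0, 0], 0]]}}

```text
time_s: 14.32
tcp_pos: [0.5579, -0.195, 0.1395]
ee_rot: [[0.234, 0.0, -0.972], [0.972, 0.0, 0.234], [0.0, -1.0, -0.0]]
wrist_force: [-0.3, -0.8, -0.1]
gripper_width: 0.377
```

```bash
python3 -c "
from go import *
rel(.504,-.1817,.13)
print(proj(cam('wrist'),[(.504,-.1817,.054)]))"
```

```text
[ 0.5579 -0.195   0.1395] 14.32 head 76.48 rel [0.0003 0.0095 0.0555] tilt [ 4.e-04  0.e+00 -1.e+00] F [-0.3 -0.8 -0.1] w 0.3765212359823042
[[257.32119087 122.87764394]]
```

```bash
python3 shot.py w6 160 60 200 150 4; python3 - <<'E'
from h import *
for n,u,v,z in(("scene",590,515,0),("scene",612,450,.19),("side",346,215,0),("scene",505,400,.03),("side",358,255,.03)): print(n,ray(cam(n),u/1.5625,v/1.5625,z).round(3))
E
```

```text
scene [0.628 0.436 0.   ]
scene [0.624 0.422 0.19 ]
side [0.625 0.426 0.   ]
scene [0.54  0.238 0.03 ]
side [0.517 0.205 0.03 ]
```

{"method": "jog_arm", "body": {"series": [[[0, -0.045, 0.005], [0, 0, 0], 0], [[0.058, 0, 0.012], [0, 0, 0], 0], [[0.058, 0, 0.012], [0, 0, 0], 0], [[0.058, 0, 0.012], [0, 0, 0], 0], [[0.058, 0, 0.012], [0, 0, 0], 0], [[0.058, 0, 0.012], [0, 0, 0], 0], [[0.058, 0, 0.012], [0, 0, 0], 0], [[0.04, 0, 0.006], [0, 0, 0], 0], [[0, 0, 0], [0, 0, 0], 0], [[0, 0, 0], [0, 0, 0], 0]]}}

```text
time_s: 15.62
tcp_pos: [0.5655, 0.2012, 0.1845]
ee_rot: [[0.233, -0.001, -0.972], [0.972, -0.001, 0.233], [-0.001, -1.0, 0.001]]
wrist_force: [-0.5, -0.9, 0.3]
gripper_width: 0.003
```

```bash
python3 - <<'E'
from h import *
import pickle
cm=cam("wrist");im=capture("wrist")[:,:,::-1];cv2.imwrite("pics/w7.png",im);pickle.dump(cm,open("w7.pkl","wb"));s=sense();print(s['tcp_pos'])
print(proj(cm,[(.53,.22,.032)]))
a=cv2.imread("pics/w6.png").astype(float);c6=pickle.load(open("w6.pkl","rb"))
q=proj(c6,[(.504,-.1817,.054)])[0].astype(int);x0,y0=q[0]-50,q[1]-65
A=cv2.resize(np.clip(a[y0:y0+150,x0:x0+100]*1.3,0,255).astype(np.uint8),None,fx=4,fy=4,interpolation=cv2.INTER_CUBIC);print('A',x0,y0)
c,sn=np.cos(-.241),np.sin(-.241)
for z,col in((.054,(0,255,0)),):
    P=[(.504+c*u-sn*v,-.1817+sn*u+c*v,z) for u,v in np.array([(29,18.5),(-20,18.5),(-29,9.5),(-29,-18.5),(29,-18.5)])/1e3]
    cv2.polylines(A,[((proj(c6,P)-[x0,y0]+.5)*4-.5).round().astype(np.int32)],True,col,1)
q=proj(cm,[(.53,.22,.032)])[0].astype(int);x1,y1=max(q[0]-66,0),max(q[1]-80,0);print('B',x1,y1)
B=cv2.resize(np.clip(im[y1:y1+200,x1:x1+133]*1.2,0,255).astype(np.uint8),None,fx=3,fy=3,interpolation=cv2.INTER_CUBIC)
o=np.zeros((600,800,3),np.uint8);o[:A.shape[0],:400]=A;o[:B.shape[0],401:401+B.shape[1]]=B[:,:399];cv2.imwrite("pics/last.png",o)
E
```

```text
[0.56577292 0.20076733 0.18475887]
[[265.68844158 134.50041986]]
A 207 57
B 199 54
```

View pics/last.png

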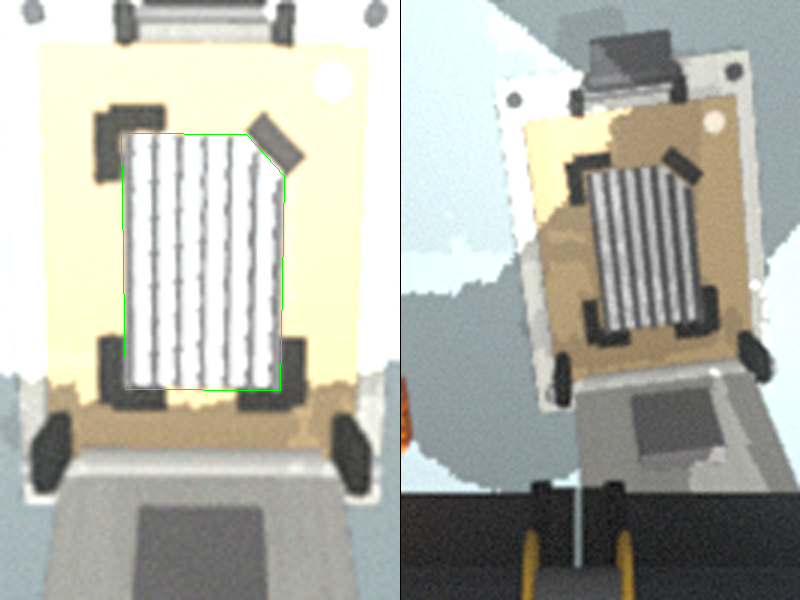

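The spare's outline matches the predicted seated pose within a pixel, with its cut corner at the dot. Next, the loaded socket's pose and waypoints for its cover.

```bash
cat > way.py <<'E'
# socket-frame fingertip target -> reported TCP (tips true = TCP + 27mm up)
from go import *
SO={'E':(.5041,-.1817,-.2412),'L':None}
def to(k,sx,sy,tipz):
    x,y,a=SO[k];c,s=np.cos(a),np.sin(a);rel(x+c*sx-s*sy,y+s*sx+c*sy,.002+tipz-.027,k)
E
python3 - <<'E'
from fit import *
import pickle
cm=pickle.load(open("w7.pkl","rb"))
up=lambda P:[((x-401+.5)/3-.5+199,(y+.5)/3-.5+54) for x,y in P]
s,r=fit(cm,[(-51,-40,30),(-51,40,30),(-42,31,30),(-29,-18.5,52),(29,-18.5,52),(29,18.5,52)],up([(524,122),(737,95),(714,122),(588,172),(604,330),(700,321)]),[.53,.22,-.2]);print(s,np.degrees(s[2]),r.tolist())
open("way.py","a") if 0 else None
t=open("way.py").read().replace("'L':None","'L':(%.4f,%.4f,%.4f)"%tuple(s));open("way.py","w").write(t)
E
python3 -c "
from way import *
to('L',115,0,.13) if 0 else to('L',.125,0,.13)"
```

```text
[ 0.53402834  0.23485455 -0.12796561] -7.331889326900645 [[-0.27, -1.25], [-0.06, -0.3], [0.09, 0.01], [-0.3, 0.37], [-0.23, 0.88], [0.78, 0.38]]
L [0.5658 0.2008 0.1848] 15.68 head 76.46 rel [ 0.0393  0.0797 -0.0854] tilt [-9.e-04 -6.e-04 -1.e+00] F [ 0.7  0.1 -0.1] w 0.0056089268894111335
```

{"method": "jog_arm", "body": {"series": [[[0, 0, 0], [0, -6.2, 0], 0], [[0.015, 0, -0.045], [0, 0, 0], 0], [[0.015, 0, -0.044], [0, 0, 0], 0], [[0, 0, 0], [0, 0, 0], 0], [[0, 0.04, 0], [0, 0, 0], 0], [[0, 0.04, 0], [0, 0, 0], 0], [[0, 0, 0], [0, 0, 0], 0]]}}

```text
time_s: 16.55
tcp_pos: [0.6554, 0.2179, 0.1017]
ee_rot: [[0.129, -0.008, -0.992], [0.992, -0.004, 0.129], [-0.005, -1.0, 0.007]]
wrist_force: [-0.7, -0.2, 0.1]
gripper_width: 0.005
```

```bash
python3 -c "
from way import *
to('L',.125,0,.13);to('L',.046,0,.14)"
```

```text
L [0.6554 0.2179 0.1017] 16.55 head 82.61 rel [ 0.0014 -0.0033 -0.0024] tilt [-0.0077 -0.0037 -1.    ] F [-0.7 -0.2  0.1] w 0.005261922075479528
L [0.6554 0.2179 0.1017] 16.55 head 82.61 rel [ 0.0012 -0.0128  0.0766] tilt [-0.0077 -0.0037 -1.    ] F [-0.7 -0.2  0.1] w 0.005261922075479528
```

{"method": "jog_arm", "body": {"series": [[[0.001, -0.01, 0.0275], [0, 0, 0], 0], [[0, -0.01, 0.0335], [0, 0, 0], 0], [[0, 0.003, 0.0295], [0, 0, 0], 0], [[0, 0.013, 0.0265], [0, 0, 0], 0], [[0, 0.021, 0.0205], [0, 0, 0], 0], [[0, 0, 0], [0, 0, 0], 0]]}}

```text
time_s: 17.3
tcp_pos: [0.5212, 0.2384, 0.0895]
ee_rot: [[0.126, 0.001, -0.992], [0.992, 0.0, 0.126], [0.0, -1.0, -0.001]]
wrist_force: [-0.2, -0.5, 0.1]
gripper_width: 0.004
```

```bash
python3 -c "
from way import *
to('L',-.030,0,.08)
im=capture('wrist')[:,:,::-1];cv2.imwrite('pics/p1.png',im)"
```

```text
L [0.5212 0.2384 0.0895] 17.3 head 82.76 rel [-0.0018  0.0345  0.0169] tilt [ 6.e-04  3.e-04 -1.e+00] F [-0.2 -0.5  0.1] w 0.004093462904414754
```

{"method": "jog_arm", "body": {"series": [[[-0.0015, 0.0145, 0.009], [0, 0, 0], 0], [[0, 0.012, 0.005], [0, 0, 0], 0], [[0, 0.01, 0.003], [0, 0, 0], 0], [[0, 0, 0], [0, 0, 0], 0], [[0, 0, 0], [0, 0, 0], 0]]}}

```text
time_s: 17.98
tcp_pos: [0.5057, 0.2395, 0.0516]
ee_rot: [[0.127, 0.0, -0.992], [0.992, -0.0, 0.127], [-0.0, -1.0, -0.0]]
wrist_force: [0.2, -0.2, 0.7]
gripper_width: 0.007
```

{"method": "jog_arm", "body": {"series": [[[0, 0.004, 0], [0, 0, 0], 0], [[0, 0.003, 0], [0, 0, 0], 0], [[0, 0, 0], [0, 0, 0], 0]]}}

```text
time_s: 18.35
tcp_pos: [0.5055, 0.2399, 0.0452]
ee_rot: [[0.127, 0.001, -0.992], [0.992, 0.001, 0.127], [0.001, -1.0, -0.001]]
wrist_force: [-1.7, 0.3, 4.3]
gripper_width: 0.001
```

{"method": "jog_arm", "body": {"series": [[[0, 0.002, 0], [0, 0, 0], 0], [[0, 0.002, 0], [0, 0, 0], 0], [[0, 0, 0], [0, 0, 0], 0]]}}

```text
time_s: 18.73
tcp_pos: [0.5053, 0.2397, 0.0404]
ee_rot: [[0.127, 0.0, -0.992], [0.992, 0.0, 0.127], [0.0, -1.0, -0.0]]
wrist_force: [-0.6, 1.0, 1.7]
gripper_width: 0.005
```

{"method": "jog_arm", "body": {"series": [[[0, 0.002, 0], [0, 0, 0], 0], [[0, 0, 0], [0, 0, 0], 0]]}}

```text
time_s: 18.98
tcp_pos: [0.5054, 0.2396, 0.0391]
ee_rot: [[0.127, 0.0, -0.992], [0.992, 0.0, 0.127], [0.0, -1.0, -0.0]]
wrist_force: [-2.8, 0.7, 6.2]
gripper_width: 0.006
```

{"method": "jog_arm", "body": {"series": [[[0, 0.002, 0], [0, 0, 0], 0], [[0, 0, 0], [0, 0, 0], 0]]}}

```text
time_s: 19.23
tcp_pos: [0.5054, 0.2396, 0.0389]
ee_rot: [[0.126, 0.001, -0.992], [0.992, -0.0, 0.126], [0.0, -1.0, -0.001]]
wrist_force: [-6.8, -0.6, 16.3]
gripper_width: 0.001
```

{"method": "jog_arm", "body": {"series": [[[0, 0.002, 0], [0, 0, 0], 0], [[0, 0.001, 0], [0, 0, 0], 0], [[0, 0, 0], [0, 0, 0], 0]]}}

```text
time_s: 19.6
tcp_pos: [0.5055, 0.2397, 0.0387]
ee_rot: [[0.125, 0.002, -0.992], [0.992, -0.0, 0.125], [0.0, -1.0, -0.002]]
wrist_force: [-12.8, -0.8, 30.3]
gripper_width: 0.005
```

{"method": "jog_arm", "body": {"series": [[[0, -0.016, 0], [0, 0, 0], 0], [[0, 0, 0], [0, 0, 0], 0], [[0, 0, 0], [0, 0, 0], 0], [[0, 0, 0], [0, 0, 0], 0]]}}

```text
time_s: 20.1
tcp_pos: [0.5047, 0.2389, 0.0482]
ee_rot: [[0.127, -0.002, -0.992], [0.992, -0.001, 0.127], [-0.002, -1.0, 0.002]]
wrist_force: [0.2, 0.2, 0.4]
gripper_width: 0.002
```

```bash
python3 -c "
from way import *
to('L',-.030,0,.068)"
```

```text
L [0.5047 0.2389 0.0482] 20.1 head 82.68 rel [-0.0002  0.0052  0.0005] tilt [-0.0018 -0.0015 -1.    ] F [0.2 0.2 0.4] w 0.0019491393250528146
```

Probe downward gently to see where the cover now rests.

{"method": "jog_arm", "body": {"series": [[[0, 0.006, 0], [0, 0, 0], 0], [[0, 0, 0], [0, 0, 0], 0], [[0, 0, 0], [0, 0, 0], 0]]}}

```text
time_s: 20.48
tcp_pos: [0.5052, 0.2394, 0.0431]
ee_rot: [[0.127, -0.0, -0.992], [0.992, -0.0, 0.127], [-0.0, -1.0, 0.0]]
wrist_force: [0.6, -0.3, -0.1]
gripper_width: 0.006
```

{"method": "jog_arm", "body": {"series": [[[0, 0.002, 0], [0, 0, 0], 0], [[0, 0, 0], [0, 0, 0], 0], [[0, 0, 0], [0, 0, 0], 0]]}}

```text
time_s: 20.85
tcp_pos: [0.5052, 0.2395, 0.0415]
ee_rot: [[0.127, 0.0, -0.992], [0.992, 0.0, 0.127], [0.0, -1.0, -0.0]]
wrist_force: [-0.0, -0.3, 0.0]
gripper_width: 0.004
```

{"method": "jog_arm", "body": {"series": [[[0, 0.001, 0], [0, 0, 0], 0], [[0, 0, 0], [0, 0, 0], 0], [[0, 0, 0], [0, 0, 0], 0]]}}

```text
time_s: 21.22
tcp_pos: [0.5052, 0.2395, 0.0404]
ee_rot: [[0.127, -0.0, -0.992], [0.992, -0.0, 0.127], [-0.0, -1.0, 0.0]]
wrist_force: [0.0, -0.5, 0.6]
gripper_width: 0.006
```

Nothing touches until 0.040, against the hard stop at 0.0388. The loaded cover therefore rests within about 0.016 rad of shut, which means it is latched. On to the empty socket.

{"method": "jog_arm", "body": {"series": [[[0, -0.05, 0], [0, 0, 0], 0], [[0, -0.05, 0], [0, 0, 0], 0], [[0, -0.05, 0], [0, 6.5, 0], 0], [[0, 0, 0], [0, 0, 0], 0], [[0, 0, 0], [0, 0, 0], 0]]}}

```text
time_s: 21.85
tcp_pos: [0.5047, 0.2393, 0.19]
ee_rot: [[0.238, -0.001, -0.971], [0.971, 0.0, 0.238], [-0.0, -1.0, 0.001]]
wrist_force: [-0.2, 0.7, -0.8]
gripper_width: 0.004
```

```bash
python3 -c "
from way import *
to('E',.125,0,.185)
for n,u,v in (('scene',185,288),('side',585,425),('side',598,405)): print(ray(cam(n),u/1.5625,v/1.5625,.0))
P=proj(cam('wrist'),[(.534+.992*x+.1276*y,.2349-.1276*x+.992*y,.070) for x,y in((-.044,-.02),(-.022,.02))]);print(P)"
```

```text
E [0.5047 0.2393 0.19  ] 21.85 head 76.21 rel [-0.409   0.0299 -0.2248] tilt [-9.e-04  1.e-04 -1.e+00] F [-0.2  0.7 -0.8] w 0.004243896792373506
[ 0.65434318 -0.41803482  0.        ]
[ 0.56697781 -0.44545169  0.        ]
[ 0.62469597 -0.43041572  0.        ]
[[236.53865478 162.4268216 ]
 [275.3635088  178.05265723]]
```

{"method": "jog_arm", "body": {"series": [[[-0.051, 0, -0.028], [0, 0, 0], 0], [[-0.051, 0, -0.028], [0, 0, 0], 0], [[-0.051, 0, -0.028], [0, 0, 0], 0], [[-0.051, 0, -0.028], [0, 0, 0], 0], [[-0.051, 0, -0.028], [0, 0, 0], 0], [[-0.051, 0, -0.028], [0, 0, 0], 0], [[-0.051, 0, -0.028], [0, 0, 0], 0], [[-0.051, 0, -0.028], [0, 0, 0], 0], [[0, 0, 0], [0, 0, 0], 0], [[0, 0, 0], [0, 0, 0], 0]]}}

```text
time_s: 23.1
tcp_pos: [0.6245, -0.2101, 0.1884]
ee_rot: [[0.239, -0.004, -0.971], [0.971, 0.001, 0.239], [-0.0, -1.0, 0.004]]
wrist_force: [-0.2, 0.1, -0.0]
gripper_width: 0.007
```

```bash
python3 -c "
from way import *
to('E',.125,0,.13)"
```

```text
E [ 0.6245 -0.2101  0.1884] 23.1 head 76.17 rel [-0.0012  0.0834 -0.0016] tilt [-3.6e-03  8.0e-04 -1.0e+00] F [-0.2  0.1 -0. ] w 0.0066999202357715245
```

{"method": "jog_arm", "body": {"series": [[[-0.001, 0.04, 0], [0, 0, 0], 0], [[0, 0.04, 0], [0, 0, 0], 0], [[0, 0, 0], [0, 0, 0], 0], [[0, -0.01, 0.0275], [0, 0, 0], 0], [[0, -0.01, 0.0335], [0, 0, 0], 0], [[0, 0.003, 0.0295], [0, 0, 0], 0], [[0, 0.013, 0.0265], [0, 0, 0], 0], [[0, 0.021, 0.0205], [0, 0, 0], 0], [[0, 0, 0], [0, 0, 0], 0]]}}

```text
time_s: 24.22
tcp_pos: [0.4908, -0.1776, 0.0946]
ee_rot: [[0.237, -0.0, -0.972], [0.972, -0.0, 0.237], [-0.0, -1.0, 0.0]]
wrist_force: [0.1, -1.3, 0.1]
gripper_width: 0.005
```

```bash
python3 -c "
from way import *
to('E',-.030,0,.078)"
```

```text
E [ 0.4908 -0.1776  0.0946] 24.23 head 76.30 rel [-0.0008  0.0416  0.0161] tilt [-1.e-04 -2.e-04 -1.e+00] F [ 0.1 -1.3  0.1] w 0.005357299496877362
```

{"method": "jog_arm", "body": {"series": [[[-0.001, 0.018, 0.009], [0, 0, 0], 0], [[0, 0.014, 0.004], [0, 0, 0], 0], [[0, 0.01, 0.003], [0, 0, 0], 0], [[0, 0.004, 0], [0, 0, 0], 0], [[0, 0, 0], [0, 0, 0], 0], [[0, 0, 0], [0, 0, 0], 0]]}}

```text
time_s: 24.98
tcp_pos: [0.4765, -0.1756, 0.0479]
ee_rot: [[0.238, 0.001, -0.971], [0.971, -0.0, 0.238], [0.0, -1.0, -0.001]]
wrist_force: [-0.5, 0.7, -0.8]
gripper_width: 0.004
```

{"method": "jog_arm", "body": {"series": [[[0, 0.003, 0], [0, 0, 0], 0], [[0, 0.002, 0], [0, 0, 0], 0], [[0, 0, 0], [0, 0, 0], 0]]}}

```text
time_s: 25.35
tcp_pos: [0.4761, -0.1755, 0.0431]
ee_rot: [[0.238, 0.0, -0.971], [0.971, -0.0, 0.238], [-0.0, -1.0, -0.0]]
wrist_force: [-1.2, 1.2, 4.8]
gripper_width: 0.002
```

{"method": "jog_arm", "body": {"series": [[[0, 0.002, 0], [0, 0, 0], 0], [[0, 0.002, 0], [0, 0, 0], 0], [[0, 0, 0], [0, 0, 0], 0]]}}

```text
time_s: 25.72
tcp_pos: [0.4757, -0.1755, 0.0391]
ee_rot: [[0.238, -0.0, -0.971], [0.971, -0.0, 0.238], [-0.0, -1.0, 0.0]]
wrist_force: [-2.0, 2.2, 7.7]
gripper_width: 0.002
```

{"method": "jog_arm", "body": {"series": [[[0, 0.002, 0], [0, 0, 0], 0], [[0, 0.002, 0], [0, 0, 0], 0], [[0, 0.001, 0], [0, 0, 0], 0], [[0, 0, 0], [0, 0, 0], 0]]}}

```text
time_s: 26.22
tcp_pos: [0.4759, -0.1756, 0.0386]
ee_rot: [[0.236, 0.0, -0.972], [0.972, -0.001, 0.236], [-0.001, -1.0, -0.001]]
wrist_force: [-11.1, 7.8, 37.6]
gripper_width: 0.007
```

{"method": "jog_arm", "body": {"series": [[[0, -0.012, 0], [0, 0, 0], 0], [[0, 0, 0], [0, 0, 0], 0], [[0, 0, 0], [0, 0, 0], 0]]}}

```text
time_s: 26.6
tcp_pos: [0.4754, -0.1755, 0.0445]
ee_rot: [[0.239, -0.001, -0.971], [0.971, 0.0, 0.239], [-0.0, -1.0, 0.001]]
wrist_force: [-0.1, 1.2, 0.2]
gripper_width: 0.003
```

Hard stop at 0.0386, the same height as on the other socket. I'll probe gently again.

{"method": "jog_arm", "body": {"series": [[[0, 0.003, 0], [0, 0, 0], 0], [[0, 0, 0], [0, 0, 0], 0], [[0, 0, 0], [0, 0, 0], 0]]}}

```text
time_s: 26.98
tcp_pos: [0.4757, -0.1755, 0.042]
ee_rot: [[0.239, -0.001, -0.971], [0.971, -0.0, 0.239], [-0.0, -1.0, 0.001]]
wrist_force: [-0.6, -0.3, 0.4]
gripper_width: 0.004
```

{"method": "jog_arm", "body": {"series": [[[0, 0.0015, 0], [0, 0, 0], 0], [[0, 0, 0], [0, 0, 0], 0], [[0, 0, 0], [0, 0, 0], 0]]}}

```text
time_s: 27.35
tcp_pos: [0.4759, -0.1755, 0.041]
ee_rot: [[0.239, 0.0, -0.971], [0.971, -0.0, 0.239], [0.0, -1.0, -0.0]]
wrist_force: [0.9, 0.3, -0.8]
gripper_width: 0.005
```

{"method": "jog_arm", "body": {"series": [[[0, -0.03, 0], [0, 0, 0], 0], [[0, -0.05, 0], [0, 0, 0], 0], [[0, -0.05, 0], [0, 0, 0], 0], [[0.05, 0, -0.03], [0, 0, 0], 0], [[0.05, 0, -0.03], [0, 0, 0], 0], [[0.05, 0, -0.03], [0, 0, 0], 0], [[0, 0, 0], [0, 0, 0], 0], [[0, 0, 0], [0, 0, 0], 0]]}}

```text
time_s: 28.35
tcp_pos: [0.5986, -0.0512, 0.1705]
ee_rot: [[0.238, -0.001, -0.971], [0.971, -0.0, 0.238], [-0.0, -1.0, 0.001]]
wrist_force: [-0.3, 1.1, 0.4]
gripper_width: 0.005
```

```bash
python3 - <<'E'
from h import *
for n in("scene","side"):
    im=capture(n);g=cv2.cvtColor(im,cv2.COLOR_RGB2GRAY);c=cam(n)
    for k,(x,y,a) in{'E':(.5041,-.1817,-.2412),'L':(.534,.2349,-.128)}.items():
        # grey levels at predicted shut pad centre vs bare cover plate points
        pt=lambda sx,sz,sy=0:(x+np.cos(a)*sx-np.sin(a)*sy,y+np.sin(a)*sx+np.cos(a)*sy,.002+sz)
        q=proj(c,[pt(-.033,.068),pt(.0,.066),pt(.03,.066)]).round().astype(int);print(n,k,[int(g[v,u]) for u,v in q])
finish_job()
E
```

```text
scene E [17, 66, 202]
scene L [54, 66, 201]
side E [71, 98, 221]
side L [72, 100, 222]
the job is handed in; nothing more can be done
```

I placed the spare module in the empty socket with its cut-off corner at the white dot, closed both covers and handed the job in at about 28 s. No verdict is reported at hand-in, so what follows rests on my own checks.

- **Spare module:** after release, its outline in the wrist picture matched the predicted seated pose to within about a pixel. The module touched the nest floor at z 0.0111, against an expected 0.011.
- **Loaded cover:** pressed to a hard stop at 30 N. After letting go, a light probe met nothing above 0.0404, against the stop at 0.0387, so the cover rests less than about 0.02 rad open. That fits it being latched.
- **Empty cover:** pressed to the same height (0.0386) at 38 N. The probe went only as far as 0.041 and met nothing, so the cover is under about 0.03 rad; the check is no finer than that.
- **Bystanders:** I never approached the meter, can, amplifier or screwdriver, but I did not re-measure them at the end.

**Disagreements along the way:**
- The visible fingertips sit about 27 to 31 mm above the reported TCP. My first two grasps therefore closed just above the module; the third held it.
- One wrist-camera fix of the module was 6 mm off the others. I corrected this with a fresh look before placing it.
- At the end I could view no more pictures. I compared grey levels at the predicted shut positions of both covers instead. They agreed between the two sockets, except at the pad in the scene view (17 against 54).

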